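Load the ball feed rail for a driveshaft joint

TASK

Get the six steel balls ready for assembling the driveshaft joint: lift the stop plate out of the feed rail's upper pair of slotted guides and seat it fully down in the lower pair, near the low end, then pick up the rinse tray by its bail handle, lay its pouring nose over the hopper at the rail's high end, alongside the guide rail, and tip it slowly so that the balls run down in single file and queue up against the stop. Put the empty tray back down level on its rubber mat, and leave the joint's other parts and the grease tin where they are.

Things in the scene. Friction and masses are not known exactly. Their poses are not given: they have to be found in the camera images.
- feed_rail: Fixed ball feed rail: a grooved aluminium rail sloping down 20 degrees, on two stands and a steel base plate 420 x 100 mm. Origin: on the bench under the rail's middle; +x runs level along the rail from its high to its low end, +z up. Near the low end two pairs of slotted guides for the stop plate stand beside the groove, at x = 53 and 115 mm. Below the low end stands the joint's cup-shaped outer race
- groove: the rail's groove (fixed). Origin: on its floor, 100 mm above the feed rail's origin; +x runs down the slope, z square off the floor. It is straight, x = -110 (high end, closed) to 140 mm (low end, open). Section: flat floor 16 mm wide, then flanks rising steeply (60 degrees) to 20 mm above the floor, 39 mm apart, so that one ball fits in its width and queues behind the next
- hopper (a point): on the groove's floor in the middle of the hopper, x = -75 mm of the groove; axes as the groove's. The hopper is the high end, x = -110 to -30: on the +y side the flank goes on at 45 degrees to an edge 34 mm off the centre line, 35 mm above the floor; on the -y side stands the guide rail. Balls tipped in slowly, from low above it, run on in single file
- guide_rail (a point): middle of the top edge of the guide rail, an upright straight steel fence along the hopper's -y side: x = -150 to -30 mm of the groove, inner face at y = -28 mm, top 46 mm above the floor. Axes as the groove's
- end_guides (a point): point midway between the lower pair of slotted guides, at the height of their ledges: the stop plate's origin comes here when fully seated. Axes as the feed rail's. Each guide is an upright slot 8 mm long (x) and 31 mm high, open at the top and towards the groove, bevelled by 2.5 mm at the mouth, 25 to 32 mm off the centre line; its ledge is 10 mm above the groove's floor
- stop_plate: loose stop plate, 60 g (may vary), of steel 6 mm thick (x): blade 61 mm wide (y), 14 to 36 mm up, over three prongs 14 mm long: two ears (25 to 30 mm off centre) that stand in a pair of guides and an 18 mm wide tongue that bars the groove; grip block on top. Origin: middle of the tongue's lower edge, level with the ears' feet. Starts loose in the upper guides (x = 53 mm of the feed rail), its x along the rail
- stop_grip (a point): middle of the stop plate's grip block, 56 mm above its origin. The block is 12 mm thick (plate's x), 30 mm wide (y) and 36 mm high; its underside is 5 mm above the guides' tops when seated. The plate must rise 31 mm to leave the guides and goes in only square across the rail
- tray: loose open sheet-steel rinse tray, 0.32 kg (varies by a quarter), holding the balls. Origin: centre of the underside of its well (122 x 75 mm, floor 3 mm, walls 26 mm high); +x points to the pouring nose, +z up. From x = 60 to 112 the floor rises 6 degrees to the nose's open end, so the balls stay in while the tray is level; tipped nose-down they start out at 13 to 19 degrees, and 28 to 30 degrees empties it; balls that bridge at the nose come free when it is rocked
- tray_grip (a point): middle of the tray's bail handle bar, at x = 8, z = 88 mm of the tray. The bar lies along the tray's y, 12 mm thick (x), 16 mm high and 80 mm long, clear of all else
- tray_nose (a point): middle of the nose's open end, on the floor, at x = 112, y = -15, z = 8.5 mm of the tray; the sheet's underside is 3 mm lower. The nose is 40 mm wide inside: the straight side (outer face y = -37.5 mm), to be laid along the guide rail, runs on to the tip; the other side slants in, leaning outwards, to y = 5 mm. Axes as the tray's
- mat: fixed black rubber mat, 220 (x) by 140 (y) mm and 4 mm thick, on which the tray starts and must be put back. Origin: centre of its underside; its x lies along the tray's x at the start, within 0.15 rad
- ball1_center (a point): centre of loose steel ball 1 of six alike, 22 mm in diameter, 44 g; starts in the tray's well
- ball2_center (a point): centre of loose steel ball 2 of six alike, 22 mm in diameter, 44 g; starts in the tray's well
- ball3_center (a point): centre of loose steel ball 3 of six alike, 22 mm in diameter, 44 g; starts in the tray's well
- ball4_center (a point): centre of loose steel ball 4 of six alike, 22 mm in diameter, 44 g; starts in the tray's well
- ball5_center (a point): centre of loose steel ball 5 of six alike, 22 mm in diameter, 44 g; starts in the tray's well
- ball6_center (a point): centre of loose steel ball 6 of six alike, 22 mm in diameter, 44 g; starts in the tray's well
- ball_cage: the joint's ball cage, a plain steel ring 61 mm across and 24 mm high with six windows, lying flat near the feed rail. Not to be moved. Origin: centre of its underside
- inner_race: the joint's inner race, a six-lobed steel ring 46 mm across and 24 mm high, lying flat near the feed rail. Not to be moved. Origin: centre of its underside
- grease_tin: tin of grease, 72 mm in diameter and 75 mm high, upright. Not to be moved. Origin: centre of its underside

How it is judged:
On the way, in this order (a step that is already met when the one before it is completed fails the run):
1. the stop plate is seated square and fully down in the lower pair of guides (x of stop_plate in the frame of end_guides between -0.003 and 0.003 m and y of stop_plate in the frame of end_guides between -0.006 and 0.006 m and z of stop_plate in the frame of end_guides between -0.003 and 0.004 m and angle between the x axis of stop_plate and the x axis of feed_rail, either way round below 0.2 rad and angle between stop_plate's own z axis and vertical below 0.2 rad), for 0.2 s.
2. the tray is tipped nose-down with its nose over the hopper (angle between tray's own z axis and vertical above 0.1 rad and horizontal distance between tray_nose and hopper below 0.06 m), for 0.1 s.
3. all six balls are queued in single file in the channel against the stop plate (x of ball1_center in the frame of groove between -0.02 and 0.118 m and y of ball1_center in the frame of groove between -0.005 and 0.005 m and z of ball1_center in the frame of groove between 0.006 and 0.015 m and x of ball2_center in the frame of groove between -0.02 and 0.118 m and y of ball2_center in the frame of groove between -0.005 and 0.005 m and z of ball2_center in the frame of groove between 0.006 and 0.015 m and x of ball3_center in the frame of groove between -0.02 and 0.118 m and y of ball3_center in the frame of groove between -0.005 and 0.005 m and z of ball3_center in the frame of groove between 0.006 and 0.015 m and x of ball4_center in the frame of groove between -0.02 and 0.118 m and y of ball4_center in the frame of groove between -0.005 and 0.005 m and z of ball4_center in the frame of groove between 0.006 and 0.015 m and x of ball5_center in the frame of groove between -0.02 and 0.118 m and y of ball5_center in the frame of groove between -0.005 and 0.005 m and z of ball5_center in the frame of groove between 0.006 and 0.015 m and x of ball6_center in the frame of groove between -0.02 and 0.118 m and y of ball6_center in the frame of groove between -0.005 and 0.005 m and z of ball6_center in the frame of groove between 0.006 and 0.015 m), for 0.2 s.
At the end, for the whole second after the job is handed in: Stop plate fully down in the lower guides (3 mm along, 6 mm across, 4 mm in depth, 0.2 rad); six balls at rest in single file on the groove's centre line (5 mm), row closed to 20 mm in all; tray level and still on the mat, within 50 x 40 mm of its centre (all of step 1 and all of step 3 and x of tray in the frame of mat between -0.05 and 0.05 m and y of tray in the frame of mat between -0.04 and 0.04 m and z of tray in the frame of mat below 0.007 m and angle between tray's own z axis and vertical below 0.05 rad and linear speed of each of tray, ball1, ball2, ball3, ball4, ball5, ball6 below 0.02 m/s); the robot touches nothing.
It fails at once if the ball cage, inner race or grease tin is pushed more than 25 mm from its place (distance of any of ball_cage, inner_race, grease_tin from where it was at the start of the episode above 0.025 m).
It also fails if it takes over 72 s, if anything falls off the work surface, if the arm or the gripper's body presses on something with over 40 N, if the wrist force passes 120 N, or if a joint passes its speed limit or range.

ROBOT

A 6-joint arm with a two-finger parallel gripper is mounted at the origin on the work surface. World frame = base frame: x ahead of the robot, y to its left, z up, the work surface at z = 0. Lengths are in m, angles in rad, forces in N, time in s.
With the tool pointing down it reaches from about 0.375 to 0.9 m from the base axis. Payload 3.1 kg.
Tool frame: the origin (TCP) lies at the very end of the fingers, on their centre line; the grasp point (between the pads) lies 19 mm behind it; z points along the fingers, y is the direction in which the jaws open and shut (so a half turn about z gives the same grasp; the last joint's range is limited). The gripper opens to 85 mm and grips with 20 to 120 N. Pads are 22 mm wide; open, the fingers measure 114 mm over their backs; the gripper's body (76 mm by 85 mm) begins 54 mm behind the grasp point. The pads swing forward as they close: fully open they stand 13 mm farther back than shut.
Start: joints at [-1.45, 0.527, 1.433, -0, 1.181, -0.178], TCP at [0.184, -0.597, 0.231] pointing down, gripper open.
Joint ranges: [-3.08, 3.08], [-0.75, 2.2], [0.22, 2.44], [-1.43, 4.57], [0, 2.65], [-2.85, 2.85]. Speed limits (rad/s): [2.79, 2.79, 3.14, 3.14, 3.14, 3.14].

INTERFACE

Orientations are given as a unit quaternion [x, y, z, w].
In Python, from station import manip gives the robot as it stands. The module is installed in compiled form; this text tells all that it offers.
- The arm moves only by the tool send_rows, never from a script. Its argument "commands" is a list of rows, each an object with "delta_pos": the shift along the world's x, y, z in cm, a list of three; "yaw": the turn about the world's z in rad. A call has 1 to 10 rows; each row shifts and turns the pose as measured when the row begins; what a row does not reach is not made up. A row lasts 1/8 s, in which the tool goes at most 62.5 mm and 10.7 degrees, less where a joint would pass 70% of its speed; a pose out of reach is approached as far as the arm can. A call is refused whole if a number of a shift passes 6.25 or a number of a turn 0.188, either way. A call with a gripper value outside its range is refused whole. "grip" is the closure, from -1 (fully open) to 1 (shut), set as the call begins (left out, the last holds). The fingers move at their own pace and stop on an object; "force" is the grip in N (left out, the last holds). Time passes only in rows, so rows that do not move let the fingers close. It gives the time, the measured TCP pose, the force and the opening at its end, in the units of the state.
- manip.sense(): the state, without advancing time (a new reading comes with each control period).
- manip.snapshot(name): name is "side" or "top"; returns the picture (384x512x3 uint8, blue, green, red); there is no depth.
- manip.get_calibration(name): a dict with "fx", "fy", "cx", "cy" (pixels), "world_to_cam" (4x4, takes a point from world to camera coordinates). Camera axes: x right, y down, z forward; pixel columns grow to the right and rows downward; lengths in m; the calibration is good to about 2 mm. A picture is of the moment at which its call begins. get_calibration takes no time and is no camera call.
- manip.sign_off(): hands the job in, once; it reports no verdict.
The state is a dict: "t": time; "q": joint angles; "qd": joint speeds; "tau": joint torques, N m; "tcp_pos": TCP position; "tool_rot": TCP orientation; "force": force on the tool from outside, world axes, zero at the start; "ft_torque": the same for the moment, N m; "finger_gap": opening from 0.0 (shut) to 1.0 (fully open).
Only numpy, scipy, OpenCV 4.12 (cv2) and the standard library are available. Lean on these libraries where they do the work, as an engineer would, in place of code of your own. Each camera call takes 0.05 s, during which the arm holds its last target. There are 200 camera calls.

## Working session

There is one attempt and no reset: what is moved stays moved. The work goes in short steps, Python scripts to look and compute and a tool call to move; the robot and the scene stay as the last step left them, time stands still between calls to the robot, and variables do not carry over. Pictures are saved under pics/ and viewed, about 8 in all and at most 12, crops included, and the job is handed in when it is done.

Besides the shell and the picture viewer there is one more tool, called after "Call:" by a JSON object that holds its "name" and its "arguments". send_rows: Moves the arm, as the interface text tells. Its arguments: {"type":"object","properties":{"commands":{"type":"array","items":{"type":"object","properties":{"delta_pos":{"type":"array","items":{"type":"number"}},"yaw":{"type":"number"}}}},"grip":{"type":"number"},"force":{"type":"number"}},"required":["commands"]}

```bash
mkdir -p pics; cat > h.py <<'E'
import numpy as np,cv2,sys
from station import manip
def snap(n,f):
    im=manip.snapshot(n); cv2.imwrite('pics/'+f+'.png',im); return im
def P(n,p):
    c=manip.get_calibration(n); q=np.atleast_2d(p)@np.array(c["world_to_cam"])[:3,:3].T+np.array(c["world_to_cam"])[:3,3]
    return np.c_[c["fx"]*q[:,0]/q[:,2]+c["cx"],c["fy"]*q[:,1]/q[:,2]+c["cy"]]
def ray(n,u,v):
    c=manip.get_calibration(n); T=np.array(c["world_to_cam"]); R=T[:3,:3]
    return -R.T@T[:3,3], R.T@np.array([(u-c["cx"])/c["fx"],(v-c["cy"])/c["fy"],1])
def onz(n,u,v,z):
    o,d=ray(n,u,v); return o+d*(z-o[2])/d[2]
def tri(a,b):
    (o1,d1),(o2,d2)=ray('top',*a),ray('side',*b)
    s=np.linalg.lstsq(np.c_[d1,-d2],o2-o1,rcond=None)[0]; p,q=o1+s[0]*d1,o2+s[1]*d2
    return (p+q)/2,np.linalg.norm(p-q)
E
python3 - <<'E'
from h import *
for n in('top','side'):
    im=snap(n,n+'0'); o,d=ray(n,256,192); print(n,o.round(3),(d/np.linalg.norm(d)).round(3),manip.get_calibration(n)['fx'])
    cv2.imwrite('pics/%s0b.png'%n,cv2.resize(im,(800,600),interpolation=cv2.INTER_CUBIC))
print(manip.sense())
E
```

```text
top [0.316 0.045 1.073] [ 0.196 -0.011 -0.98 ] 358.5907884253799
side [0.457 0.8   0.675] [ 0.051 -0.805 -0.592] 395.60704595211575
{'t': 0.1, 'q': array([-1.45050490e+00,  5.28343840e-01,  1.43378714e+00, -1.06216296e-05,
        1.18140619e+00, -1.78498536e-01]), 'qd': array([ 0.00166332, -0.00248239, -0.00297411, -0.00069967,  0.00046953,
        0.00072681]), 'tau': array([ 1.57689246e-04, -4.43302310e+01, -1.78586859e+01, -2.72529151e-04,
        3.81965510e-03,  1.83056693e-05]), 'tcp_pos': array([ 0.18392436, -0.59664385,  0.23044539]), 'tool_rot': array([ 9.88860541e-01,  1.48841811e-01,  2.33828664e-05, -9.71986017e-04]), 'force': array([-0.18626461, -0.12416236, -0.80890317]), 'ft_torque': array([ 0.04072406,  0.00415057, -0.03618894]), 'finger_gap': 1.0039481838352298}
```

View pics/top0b.png

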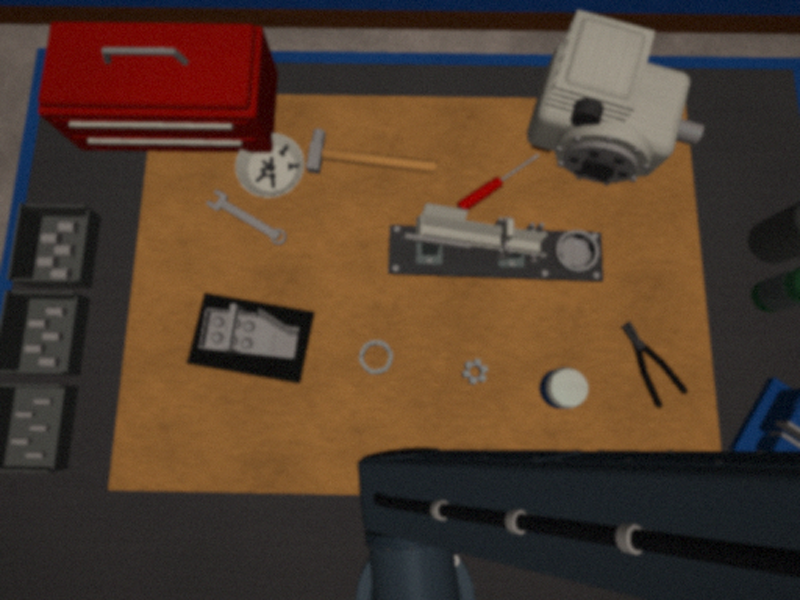

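View pics/side0b.png

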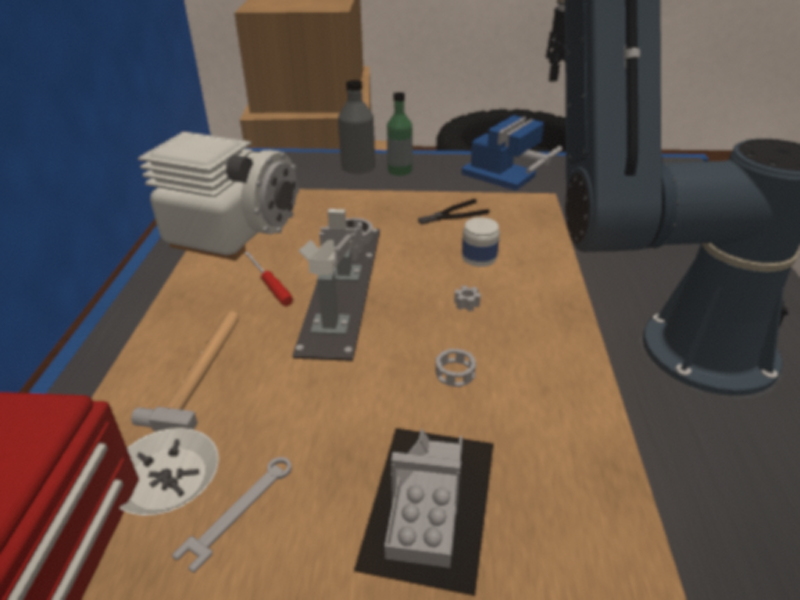

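```bash
python3 - <<'E'
from h import *
ims={n:[cv2.imread(f'pics/{n}0.png')]+[manip.snapshot(n) for _ in range(4)] for n in('top','side')}
m={n:np.mean(ims[n],0).astype(np.uint8) for n in ims}
for n in m: cv2.imwrite(f'pics/{n}m.png',m[n])
def crop(n,x,y,w,h,s): return np.clip(cv2.resize(m[n][y:y+h,x:x+w],None,fx=s,fy=s,interpolation=cv2.INTER_CUBIC)*1.5,0,255).astype(np.uint8)
A=crop('top',240,125,155,60,5); cv2.imwrite('pics/cA.png',A)
B=crop('side',180,125,75,110,5); C=crop('top',115,180,90,70,4);D=crop('side',220,270,110,110,4)
W=np.zeros((560,800,3),np.uint8); W[:550,:375]=B; W[:280,380:740]=C; W[285:560,380:800]=D[:275,:420]; cv2.imwrite('pics/cB.png',W)
for n,(x0,y0,x1,y1),z in(('top',(240,140,395,185),.004),('top',(110,180,210,250),.004)):
    g=cv2.cvtColor(m[n],cv2.COLOR_BGR2HSV)[y0:y1,x0:x1]
    b=m[n][y0:y1,x0:x1].astype(int); mask=((b[...,2]-b[...,0]<25)).astype(np.uint8)*255
    mask=cv2.morphologyEx(mask,cv2.MORPH_OPEN,np.ones((3,3)))
    cs,_=cv2.findContours(mask,cv2.RETR_EXTERNAL,cv2.CHAIN_APPROX_NONE); c=max(cs,key=cv2.contourArea)
    w=np.array([onz(n,p[0]+x0,p[1]+y0,z)[:2] for p in c[:,0]]).astype(np.float32)
    r=cv2.minAreaRect(w); print(r); print(cv2.boxPoints(r).round(4).tolist())
E
```

```text
((0.6406568288803101, -0.15337438881397247), (0.41704314947128296, 0.11937817931175232), 89.11945343017578)
[[0.5777999758720398, -0.3610000014305115], [0.6970999836921692, -0.3628000020980835], [0.703499972820282, 0.05420000106096268], [0.5842000246047974, 0.0560000017285347]]
((0.453042209148407, 0.31804296374320984), (0.21374140679836273, 0.13381026685237885), 81.0786361694336)
[[0.37040001153945923, 0.22280000150203705], [0.5026000142097473, 0.2020999938249588], [0.5357000231742859, 0.4131999909877777], [0.4034999907016754, 0.4339999854564667]]
```

View pics/cA.png

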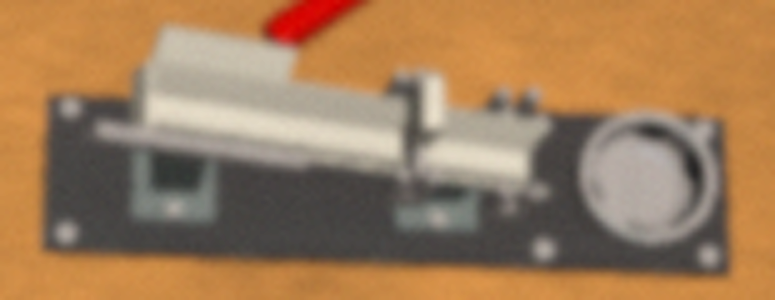

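View pics/cB.png

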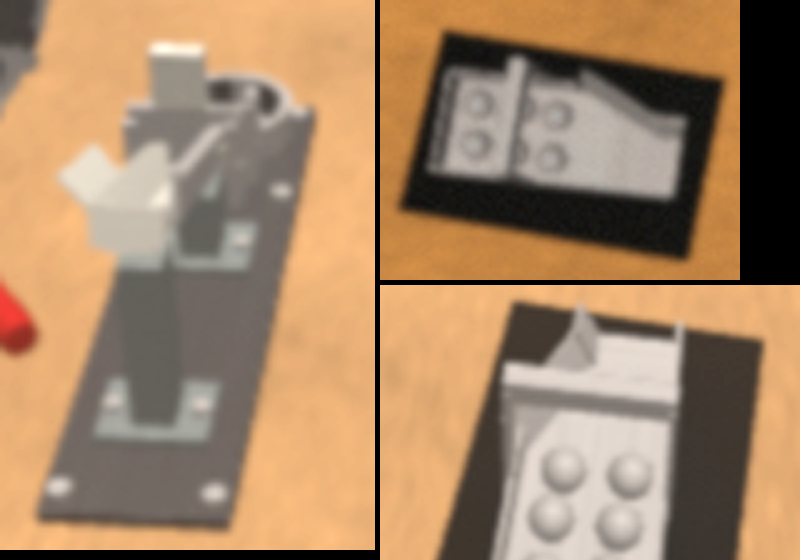

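```bash
python3 - <<'E'
from h import *
t=cv2.imread('pics/topm.png');s=cv2.imread('pics/sidem.png')
def crop(m,x,y,w,h,k): return np.clip(cv2.resize(m[y:y+h,x:x+w],None,fx=k,fy=k,interpolation=cv2.INTER_CUBIC)*1.5,0,255).astype(np.uint8)
W=np.zeros((600,800,3),np.uint8)
W[:300,:400]=crop(t,120,190,80,60,5)   # tray top  k=5
W[:425,405:785]=crop(s,240,278,76,85,5) # tray side k=5
W[305:600,:400]=crop(t,300,125,80,59,5) # stop area top
W[430:600,405:800]=crop(s,185,130,79,34,5)
cv2.imwrite('pics/c5.png',W)
pl=[onz('top',u,v,.008)[:2] for u,v in((249.6,144),(385,149),(385.6,179.4),(249,175))]
print(np.round(pl,4)); 
for a,b in((0,1),(3,2),(0,3),(1,2)): d=pl[b]-pl[a]; print(np.linalg.norm(d),np.degrees(np.arctan2(d[1],d[0])))
E
```

```text
[[ 0.6814  0.0549]
 [ 0.6722 -0.3656]
 [ 0.5752 -0.3615]
 [ 0.5818  0.0549]]
0.4206106317616015 -91.24180827182906
0.4165172634946128 -90.90726702150629
0.09955232564205309 179.98294895753762
0.09711765070320544 177.59435436196986
```

View pics/c5.png

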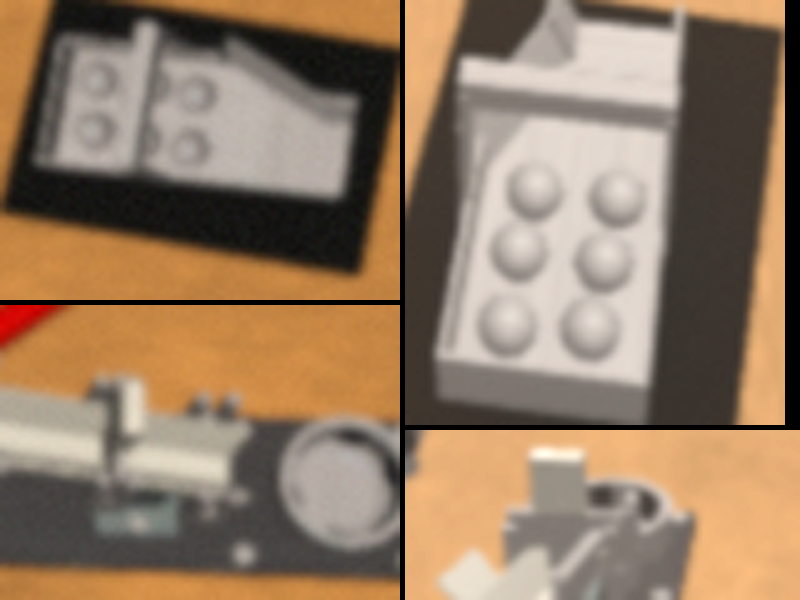

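```bash
python3 - <<'E'
from h import *
o=np.array([.6277,-.1543]);r=np.array([-.0183,-.9998]);y=np.array([.9998,-.0183])
print('grip tri',tri((326.7,145.5),(215.5,134.6)),'onz',onz('top',326.7,145.5,.165),onz('side',215.5,134.6,.165),'pred',o+.053*r)
print('bar',tri((149.4,194),(251,292)),tri((148.6,223.6),(295.2,297.4)))
for p in((149.4,194),(148.6,223.6)): print(onz('top',*p,.1))
for p in((251,292),(295.2,297.4)): print(onz('side',*p,.1))
# tray rear corners at rim z=.033 (side), rear bottom; nose tip corners top
f=lambda a,b:(240+(a-405)/5,278+b/5)
for q,z in(((437,360),.033),((648,386),.033)): print('rear',onz('side',*f(*q),z))
g=lambda a,b:(120+a/5,190+b/5)
for q,z in(((342,198),.012),((36,164),.033),((62,36),.033),((357,97),.033)): print('topc',onz('top',*g(*q),z))
# fence ends in top: crop A
h=lambda a,b:(240+a/5,125+b/5)
for q,s in(((95,127),-.150),((305,162),-.030)):
    z=.1-s*np.sin(np.radians(20))+.046*np.cos(np.radians(20)); p=onz('top',*h(*q),z); print('fence',p, (p[:2]-o)@r,(p[:2]-o)@y)
E
```

```text
grip tri (array([ 0.6262781 , -0.15110924,  0.16521717]), np.float64(0.0008602939483053163)) onz [ 0.6268071  -0.15118892  0.165     ] [ 0.62589699 -0.15125102  0.165     ] pred [ 0.6267301 -0.2072894]
bar (array([0.49859161, 0.32799919, 0.10169727]), np.float64(0.002071005994278094)) (array([0.41798675, 0.327161  , 0.09065981]), np.float64(0.0022101818881565946))
[0.49996021 0.3284334  0.1       ]
[0.41810309 0.32432332 0.1       ]
[0.49768358 0.32684169 0.1       ]
[0.41754044 0.33494559 0.1       ]
rear [0.50186747 0.40084224 0.033     ]
rear [0.42733064 0.40687198 0.033     ]
topc [0.41171754 0.23068845 0.012     ]
topc [0.42635458 0.40599017 0.033     ]
topc [0.50214686 0.3974213  0.033     ]
topc [0.4689155  0.22140186 0.033     ]
fence [0.60057143 0.02876143 0.19452888] -0.18252836646436651 -0.03047316671863385
fence [ 0.59626125 -0.08426531  0.15348646] -0.06944535636998266 -0.03271410007179979
```

Call:
{"name": "send_rows", "arguments": {"commands": [{"delta_pos": [4.4,4.5,0.5],"yaw": -0.032},{"delta_pos": [4.4,4.5,0.5],"yaw": -0.032},{"delta_pos": [4.4,4.5,0.5],"yaw": -0.032},{"delta_pos": [4.4,4.5,0.5],"yaw": -0.032},{"delta_pos": [4.4,4.5,0],"yaw": -0.032},{"delta_pos": [4.4,4.5,0],"yaw": -0.032},{"delta_pos": [4.4,4.5,0],"yaw": -0.032},{"delta_pos": [4.4,4.5,0],"yaw": -0.032},{"delta_pos": [4.4,4.5,0],"yaw": -0.032},{"delta_pos": [4.4,4.1,0],"yaw": -0.032}], "grip": -1}}

```text
t: 1.75
tcp_pos: [0.6221, -0.154, 0.2536]
tool_rot: [1.0, -0.021, 0.002, 0.005]
force: [0.7, -0.6, -0.3]
finger_gap: 1.001
```

```bash
cat > st.py <<'E'
from h import *
s=manip.sense(); q=s['tool_rot']; R=__import__('scipy.spatial.transform',fromlist=['Rotation']).Rotation.from_quat(q).as_matrix()
print('t',round(s['t'],2),'tcp',s['tcp_pos'].round(4),'jaw deg',np.degrees(np.arctan2(R[1,1],R[0,1])).round(2),'z',R[:,2].round(3),'F',s['force'].round(1),'gap',round(s['finger_gap'],3))
E
python3 st.py
```

```text
t 1.75 tcp [ 0.6221 -0.154   0.2536] jaw deg -92.43 z [ 0.004 -0.009 -1.   ] F [ 0.7 -0.6 -0.3] gap 1.001
```

Call:
{"name": "send_rows", "arguments": {"commands": [{"delta_pos": [0.4,0.3,-4],"yaw": 0.02},{"delta_pos": [0,0,-4]},{"delta_pos": [0,0,-2]},{"delta_pos": [0,0,-1]},{"delta_pos": [0,0,0]}], "grip": -0.3}}

```text
validation failed for argument at $.co...
```

```bash
python3 st.py
```

```text
t 1.75 tcp [ 0.6221 -0.154   0.2536] jaw deg -92.43 z [ 0.004 -0.009 -1.   ] F [ 0.7 -0.6 -0.3] gap 1.001
```

Yaw is needed in each row.

Call:
{"name": "send_rows", "arguments": {"commands": [{"delta_pos": [0.4,0.3,-4],"yaw": 0.02},{"delta_pos": [0,0,-4],"yaw": 0},{"delta_pos": [0,0,-2],"yaw": 0},{"delta_pos": [0,0,-1],"yaw": 0},{"delta_pos": [0,0,0],"yaw": 0}], "grip": -0.3}}

```text
t: 2.38
tcp_pos: [0.6313, -0.1456, 0.1419]
tool_rot: [1.0, -0.006, 0.006, 0.005]
force: [0.1, 0.9, -0.6]
finger_gap: 0.65
```

```bash
python3 st.py
```

```text
t 2.38 tcp [ 0.6313 -0.1456  0.1419] jaw deg -90.73 z [ 0.011 -0.011 -1.   ] F [ 0.1  0.9 -0.6] gap 0.65
```

Call:
{"name": "send_rows", "arguments": {"commands": [{"delta_pos": [-0.5,-0.5,-0.5],"yaw": -0.01},{"delta_pos": [0,0,-0.5],"yaw": 0},{"delta_pos": [0,0,0],"yaw": 0}]}}

```text
t: 2.75
tcp_pos: [0.6272, -0.1522, 0.1339]
tool_rot: [1.0, -0.012, 0.008, 0.006]
force: [-0.5, -0.7, -0.4]
finger_gap: 0.651
```

```bash
python3 st.py
```

```text
t 2.75 tcp [ 0.6272 -0.1522  0.1339] jaw deg -91.4 z [ 0.015 -0.013 -1.   ] F [-0.5 -0.7 -0.4] gap 0.651
```

Call:
{"name": "send_rows", "arguments": {"commands": [{"delta_pos": [0,0,0],"yaw": 0},{"delta_pos": [0,0,0],"yaw": 0},{"delta_pos": [0,0,0],"yaw": 0},{"delta_pos": [0,0,0],"yaw": 0}], "grip": 1, "force": 50}}

```text
t: 3.25
tcp_pos: [0.6278, -0.1516, 0.1349]
tool_rot: [1.0, -0.012, 0.008, 0.006]
force: [-0.1, 0.4, -1.0]
finger_gap: 0.134
```

```bash
python3 st.py
```

```text
t 3.25 tcp [ 0.6278 -0.1516  0.1349] jaw deg -91.39 z [ 0.017 -0.013 -1.   ] F [-0.1  0.4 -1. ] gap 0.134
```

Call:
{"name": "send_rows", "arguments": {"commands": [{"delta_pos": [0,0,1],"yaw": 0},{"delta_pos": [0,0,1],"yaw": 0},{"delta_pos": [0,0,1],"yaw": 0},{"delta_pos": [0,0,1],"yaw": 0},{"delta_pos": [0,0,0],"yaw": 0}]}}

```text
t: 3.88
tcp_pos: [0.6282, -0.1524, 0.1786]
tool_rot: [1.0, -0.012, 0.009, 0.007]
force: [0.6, 0.1, -1.8]
finger_gap: 0.131
```

```bash
python3 st.py
```

```text
t 3.88 tcp [ 0.6282 -0.1524  0.1786] jaw deg -91.38 z [ 0.018 -0.015 -1.   ] F [ 0.6  0.1 -1.8] gap 0.131
```

Call:
{"name": "send_rows", "arguments": {"commands": [{"delta_pos": [-0.05,-1.5,0],"yaw": 0},{"delta_pos": [-0.05,-1.5,0],"yaw": 0},{"delta_pos": [0,-1.5,-0.5],"yaw": 0},{"delta_pos": [0,-1,-0.5],"yaw": 0},{"delta_pos": [0,0,-0.5],"yaw": 0},{"delta_pos": [0,0,0],"yaw": 0}]}}

```text
t: 4.62
tcp_pos: [0.6257, -0.2126, 0.1604]
tool_rot: [1.0, -0.013, 0.008, 0.007]
force: [-0.5, 0.6, 0.0]
finger_gap: 0.129
```

```bash
python3 st.py; python3 st.py
```

```text
t 4.62 tcp [ 0.6257 -0.2126  0.1604] jaw deg -91.5 z [ 0.015 -0.013 -1.   ] F [-0.5  0.6  0. ] gap 0.129
t 4.62 tcp [ 0.6257 -0.2126  0.1604] jaw deg -91.5 z [ 0.015 -0.013 -1.   ] F [-0.5  0.6  0. ] gap 0.129
```

Call:
{"name": "send_rows", "arguments": {"commands": [{"delta_pos": [0.08,-0.1,-0.6],"yaw": 0},{"delta_pos": [0,0,-0.6],"yaw": 0},{"delta_pos": [0,0,0],"yaw": 0}]}}

```text
t: 5.0
tcp_pos: [0.6265, -0.2122, 0.1474]
tool_rot: [1.0, -0.012, 0.007, 0.006]
force: [0.1, 0.3, -1.2]
finger_gap: 0.132
```

```bash
python3 st.py
```

```text
t 5.0 tcp [ 0.6265 -0.2122  0.1474] jaw deg -91.41 z [ 0.015 -0.013 -1.   ] F [ 0.1  0.3 -1.2] gap 0.132
```

Call:
{"name": "send_rows", "arguments": {"commands": [{"delta_pos": [0,-0.15,-0.2],"yaw": 0},{"delta_pos": [0,0,-0.5],"yaw": 0},{"delta_pos": [0,0,-0.5],"yaw": 0},{"delta_pos": [0,0,0],"yaw": 0}]}}

```text
t: 5.5
tcp_pos: [0.6268, -0.2135, 0.1349]
tool_rot: [1.0, -0.012, 0.008, 0.006]
force: [-0.9, -0.2, -0.7]
finger_gap: 0.131
```

```bash
python3 st.py
```

```text
t 5.5 tcp [ 0.6268 -0.2135  0.1349] jaw deg -91.38 z [ 0.015 -0.013 -1.   ] F [-0.9 -0.2 -0.7] gap 0.131
```

Call:
{"name": "send_rows", "arguments": {"commands": [{"delta_pos": [0,0,-0.6],"yaw": 0},{"delta_pos": [0,0,-0.6],"yaw": 0},{"delta_pos": [0,0,-0.5],"yaw": 0},{"delta_pos": [0,0,-0.3],"yaw": 0},{"delta_pos": [0,0,0],"yaw": 0}]}}

```text
t: 6.12
tcp_pos: [0.6267, -0.2135, 0.1132]
tool_rot: [1.0, -0.012, 0.007, 0.006]
force: [-0.2, -0.1, -1.1]
finger_gap: 0.132
```

```bash
python3 st.py
```

```text
t 6.12 tcp [ 0.6267 -0.2135  0.1132] jaw deg -91.38 z [ 0.015 -0.013 -1.   ] F [-0.2 -0.1 -1.1] gap 0.132
```

Nearly seated; press 2 mm more, then open.

Call:
{"name": "send_rows", "arguments": {"commands": [{"delta_pos": [0,0,-0.15],"yaw": 0},{"delta_pos": [0,0,-0.15],"yaw": 0},{"delta_pos": [0,0,0],"yaw": 0}]}}

```text
t: 6.5
tcp_pos: [0.6272, -0.2136, 0.1128]
tool_rot: [1.0, -0.012, 0.008, 0.007]
force: [1.0, 0.3, -0.9]
finger_gap: 0.133
```

```bash
python3 st.py
```

```text
t 6.5 tcp [ 0.6272 -0.2136  0.1128] jaw deg -91.38 z [ 0.016 -0.013 -1.   ] F [ 1.   0.3 -0.9] gap 0.133
```

Call:
{"name": "send_rows", "arguments": {"commands": [{"delta_pos": [0,0,0],"yaw": 0},{"delta_pos": [0,0,0],"yaw": 0},{"delta_pos": [0,0,0],"yaw": 0}], "grip": -0.3}}

```text
t: 6.88
tcp_pos: [0.6277, -0.214, 0.113]
tool_rot: [1.0, -0.012, 0.009, 0.007]
force: [-0.2, -0.5, 0.1]
finger_gap: 0.651
```

```bash
python3 st.py
```

```text
t 6.88 tcp [ 0.6277 -0.214   0.113 ] jaw deg -91.37 z [ 0.018 -0.014 -1.   ] F [-0.2 -0.5  0.1] gap 0.651
```

Call:
{"name": "send_rows", "arguments": {"commands": [{"delta_pos": [0,0,4],"yaw": 0},{"delta_pos": [0,0,4],"yaw": 0},{"delta_pos": [0,0,4],"yaw": 0},{"delta_pos": [-2.4,6,0],"yaw": 0.16},{"delta_pos": [-2.4,6,0],"yaw": 0.16},{"delta_pos": [-2.4,6,0],"yaw": 0.16},{"delta_pos": [-2.4,6,0],"yaw": 0.16},{"delta_pos": [-2.4,6,0],"yaw": 0.16},{"delta_pos": [-1.6,6,0],"yaw": 0.16},{"delta_pos": [-1.6,6,0],"yaw": 0.16}], "grip": -1}}

```text
t: 8.12
tcp_pos: [0.4785, 0.1971, 0.2367]
tool_rot: [0.846, 0.532, 0.016, 0.002]
force: [-0.3, -0.2, -0.7]
finger_gap: 1.002
```

```bash
python3 st.py
```

```text
t 8.12 tcp [0.4785 0.1971 0.2367] jaw deg -25.69 z [ 0.029  0.013 -0.999] F [-0.3 -0.2 -0.7] gap 1.002
```

Call:
{"name": "send_rows", "arguments": {"commands": [{"delta_pos": [-0.5,4,-2],"yaw": 0.12},{"delta_pos": [-0.5,4,-2],"yaw": 0.12},{"delta_pos": [-0.5,4,-2],"yaw": 0.1},{"delta_pos": [-0.5,0.8,-1.5],"yaw": 0},{"delta_pos": [0,0,0],"yaw": 0}]}}

```text
t: 8.75
tcp_pos: [0.4564, 0.3327, 0.1606]
tool_rot: [0.738, 0.675, 0.018, 0.0]
force: [-0.3, -0.7, 0.3]
finger_gap: 1.002
```

```bash
python3 st.py
```

```text
t 8.75 tcp [0.4564 0.3327 0.1606] jaw deg -5.17 z [ 0.026  0.024 -0.999] F [-0.3 -0.7  0.3] gap 1.002
```

Call:
{"name": "send_rows", "arguments": {"commands": [{"delta_pos": [0.15,-0.2,-2],"yaw": 0},{"delta_pos": [0,0,-1.8],"yaw": 0},{"delta_pos": [0,0,0],"yaw": 0}]}}

```text
t: 9.12
tcp_pos: [0.4605, 0.3276, 0.1241]
tool_rot: [0.74, 0.672, 0.019, 0.001]
force: [-0.4, 0.1, -0.1]
finger_gap: 1.0
```

```bash
python3 st.py; python3 - <<'E'
from h import *
t=np.mean([manip.snapshot('top') for _ in range(2)],0).astype(np.uint8);s=np.mean([manip.snapshot('side') for _ in range(2)],0).astype(np.uint8)
def crop(m,x,y,w,h,k): return np.clip(cv2.resize(m[y:y+h,x:x+w],None,fx=k,fy=k,interpolation=cv2.INTER_CUBIC)*1.5,0,255).astype(np.uint8)
W=np.zeros((600,800,3),np.uint8)
W[:300,:400]=crop(t,110,180,80,60,5); W[:425,405:785]=crop(s,235,260,76,85,5)
W[305:600,:400]=crop(t,300,125,80,59,5); W[430:600,405:800]=crop(s,185,130,79,34,5)
cv2.imwrite('pics/c6.png',W)
E
```

```text
t 9.12 tcp [0.4605 0.3276 0.1241] jaw deg -5.5 z [ 0.03   0.024 -0.999] F [-0.4  0.1 -0.1] gap 1.0
```

View pics/c6.png

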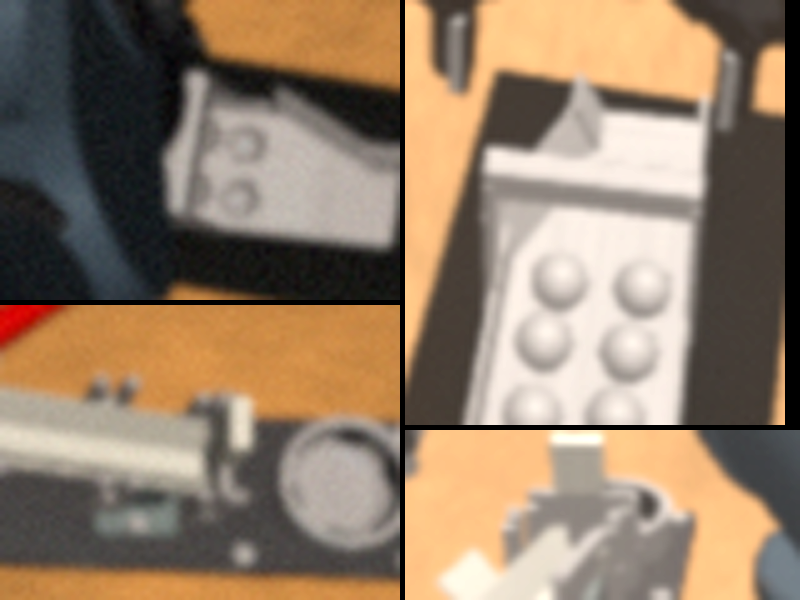

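```bash
python3 - <<'E'
from h import *
f=lambda a,b:(235+(a-405)/5,260+b/5)
for z in(.124,.137): print(z,onz('side',*f(467,88),z).round(4),onz('side',*f(720,128),z).round(4))
print('bar top',onz('side',*f(484,155),.1).round(4),onz('side',*f(707,180),.1).round(4))
g=lambda a,b:(110+a/5,180+b/5)
print('bar topview',onz('top',*g(195,70),.1).round(4),onz('top',*g(190,218),.1).round(4), P('top',[.4605,.3276,.124]),P('side',[.4605,.3276,.124]))
E
```

```text
0.124 [0.5047 0.3142 0.124 ] [0.4136 0.3281 0.124 ]
0.137 [0.5036 0.3257 0.137 ] [0.4147 0.3393 0.137 ]
bar top [0.4982 0.3246 0.1   ] [0.4171 0.3318 0.1   ]
bar topview [0.4999 0.3295 0.1   ] [0.4181 0.326  0.1   ] [[146.10107761 206.76888912]] [[271.58757393 284.32257552]]
```

Call:
{"name": "send_rows", "arguments": {"commands": [{"delta_pos": [-0.13,0,-1],"yaw": 0},{"delta_pos": [0,0,-1],"yaw": 0},{"delta_pos": [0,0,-0.5],"yaw": 0},{"delta_pos": [0,0,0],"yaw": 0}]}}

```text
t: 9.82
tcp_pos: [0.4604, 0.329, 0.0999]
tool_rot: [0.739, 0.673, 0.022, 0.002]
force: [0.6, 0.4, -0.3]
finger_gap: 0.999
```

```bash
python3 st.py
```

```text
t 9.82 tcp [0.4604 0.329  0.0999] jaw deg -5.43 z [ 0.036  0.026 -0.999] F [ 0.6  0.4 -0.3] gap 0.999
```

Call:
{"name": "send_rows", "arguments": {"commands": [{"delta_pos": [-0.15,-0.1,-0.4],"yaw": 0},{"delta_pos": [0,0,-0.4],"yaw": 0},{"delta_pos": [0,0,-0.4],"yaw": 0},{"delta_pos": [0,0,-0.4],"yaw": 0}]}}

```text
t: 10.32
tcp_pos: [0.4591, 0.3282, 0.0832]
tool_rot: [0.739, 0.673, 0.022, 0.002]
force: [-0.0, -0.9, -0.2]
finger_gap: 0.998
```

```bash
python3 st.py
```

```text
t 10.32 tcp [0.4591 0.3282 0.0832] jaw deg -5.42 z [ 0.036  0.027 -0.999] F [-0.  -0.9 -0.2] gap 0.998
```

Call:
{"name": "send_rows", "arguments": {"commands": [{"delta_pos": [0,0,-0.4],"yaw": 0},{"delta_pos": [0,0,-0.4],"yaw": 0},{"delta_pos": [0,0,-0.4],"yaw": 0},{"delta_pos": [0,0,-0.4],"yaw": 0},{"delta_pos": [0,0,-0.4],"yaw": 0},{"delta_pos": [0,0,0],"yaw": 0}]}}

```text
t: 11.08
tcp_pos: [0.459, 0.3281, 0.0614]
tool_rot: [0.739, 0.673, 0.022, 0.002]
force: [0.8, -0.1, 0.0]
finger_gap: 1.002
```

```bash
python3 st.py
```

```text
t 11.07 tcp [0.459  0.3281 0.0614] jaw deg -5.42 z [ 0.036  0.026 -0.999] F [ 0.8 -0.1  0. ] gap 1.002
```

Call:
{"name": "send_rows", "arguments": {"commands": [{"delta_pos": [0,0,0],"yaw": 0},{"delta_pos": [0,0,0],"yaw": 0},{"delta_pos": [0,0,0.5],"yaw": 0},{"delta_pos": [0,0,0.5],"yaw": 0},{"delta_pos": [0,0,0.5],"yaw": 0},{"delta_pos": [0,0,0],"yaw": 0}], "grip": 1, "force": 120}}

```text
t: 11.82
tcp_pos: [0.4572, 0.3272, 0.0765]
tool_rot: [0.739, 0.673, 0.02, 0.002]
force: [0.7, -0.1, -6.0]
finger_gap: 0.91
```

```bash
python3 st.py; python3 - <<'E'
from h import *
s=np.mean([manip.snapshot('side') for _ in range(2)],0).astype(np.uint8)
cv2.imwrite('pics/c7.png',np.clip(cv2.resize(s[230:384,200:360],None,fx=3.5,fy=3.5,interpolation=cv2.INTER_CUBIC)*1.5,0,255).astype(np.uint8))
E
```

```text
t 11.82 tcp [0.4572 0.3272 0.0765] jaw deg -5.41 z [ 0.031  0.024 -0.999] F [ 0.7 -0.1 -6. ] gap 0.91
```

View pics/c7.png

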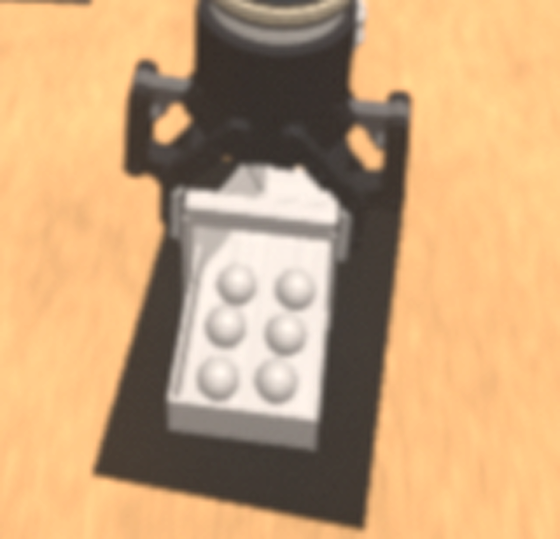

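Call:
{"name": "send_rows", "arguments": {"commands": [{"delta_pos": [0,0,1],"yaw": 0},{"delta_pos": [0,0,2],"yaw": 0},{"delta_pos": [0,0,2],"yaw": 0},{"delta_pos": [0,0,2.2],"yaw": 0},{"delta_pos": [0,0,2.2],"yaw": 0},{"delta_pos": [0,0,2.2],"yaw": 0},{"delta_pos": [0,0,2.2],"yaw": 0},{"delta_pos": [0,0,2.2],"yaw": 0},{"delta_pos": [0,0,2],"yaw": 0},{"delta_pos": [0.5,-0.7,1],"yaw": -0.03}]}}

```text
t: 13.18
tcp_pos: [0.457, 0.3179, 0.2745]
tool_rot: [0.75, 0.662, 0.017, 0.001]
force: [0.2, 0.2, -6.8]
finger_gap: 0.905
```

Call:
{"name": "send_rows", "arguments": {"commands": [{"delta_pos": [0.9,-1.2,0],"yaw": -0.05},{"delta_pos": [0.9,-1.2,0],"yaw": -0.05},{"delta_pos": [0.9,-1.2,0],"yaw": -0.05},{"delta_pos": [0.9,-1.2,0],"yaw": -0.05},{"delta_pos": [0.9,-1.2,0],"yaw": -0.05},{"delta_pos": [0.9,-1.2,0],"yaw": -0.05},{"delta_pos": [0.9,-1.2,0],"yaw": -0.05},{"delta_pos": [0.9,-1.2,0],"yaw": -0.05},{"delta_pos": [0.9,-1.2,0],"yaw": -0.05},{"delta_pos": [0.9,-1.2,0],"yaw": -0.05}]}}

```text
t: 14.42
tcp_pos: [0.5523, 0.1875, 0.2718]
tool_rot: [0.898, 0.439, 0.013, 0.005]
force: [-0.4, 0.1, -6.6]
finger_gap: 0.909
```

Call:
{"name": "send_rows", "arguments": {"commands": [{"delta_pos": [0.9,-1.2,0],"yaw": -0.05},{"delta_pos": [0.9,-1.2,0],"yaw": -0.05},{"delta_pos": [0.9,-1.2,0],"yaw": -0.05},{"delta_pos": [0.9,-1.2,0],"yaw": -0.05},{"delta_pos": [0.9,-1.2,0],"yaw": -0.05},{"delta_pos": [0.9,-1.2,0],"yaw": -0.05},{"delta_pos": [0.9,-1.2,0],"yaw": -0.05},{"delta_pos": [0.9,-1.2,0],"yaw": -0.05},{"delta_pos": [0.9,-1.2,0],"yaw": -0.05},{"delta_pos": [0.9,-1.2,0],"yaw": -0.05}]}}

```text
t: 15.68
tcp_pos: [0.6485, 0.059, 0.2712]
tool_rot: [0.983, 0.186, 0.011, 0.008]
force: [-0.2, 0.2, -7.0]
finger_gap: 0.91
```

```bash
python3 st.py
```

```text
t 15.68 tcp [0.6485 0.059  0.2712] jaw deg -68.61 z [ 0.025 -0.011 -1.   ] F [-0.2  0.2 -7. ] gap 0.91
```

Call:
{"name": "send_rows", "arguments": {"commands": [{"delta_pos": [0.9,-0.9,0],"yaw": -0.05},{"delta_pos": [0.9,-0.9,0],"yaw": -0.05},{"delta_pos": [0.9,-0.9,0],"yaw": -0.05},{"delta_pos": [0.9,-0.9,0],"yaw": -0.05},{"delta_pos": [0.9,-0.9,0],"yaw": -0.05},{"delta_pos": [0.9,-0.9,0],"yaw": -0.05},{"delta_pos": [0.7,-0.9,0],"yaw": -0.05},{"delta_pos": [0.5,-0.6,0],"yaw": -0.04},{"delta_pos": [0,0,0],"yaw": 0}]}}

```text
t: 16.8
tcp_pos: [0.7192, -0.0174, 0.2687]
tool_rot: [1.0, -0.023, 0.008, 0.009]
force: [0.5, -0.7, -6.3]
finger_gap: 0.91
```

```bash
python3 st.py; python3 - <<'E'
from h import *
s=manip.snapshot('side');t=manip.snapshot('top')
W=np.hstack([cv2.resize(s[60:210,130:290],None,fx=2.5,fy=2.5,interpolation=cv2.INTER_CUBIC),cv2.resize(t[60:210,200:360],None,fx=2.5,fy=2.5,interpolation=cv2.INTER_CUBIC)])
cv2.imwrite('pics/c8.png',np.clip(W*1.5,0,255).astype(np.uint8))
E
```

```text
t 16.8 tcp [ 0.7192 -0.0174  0.2687] jaw deg -92.69 z [ 0.016 -0.019 -1.   ] F [ 0.5 -0.7 -6.3] gap 0.91
```

View pics/c8.png

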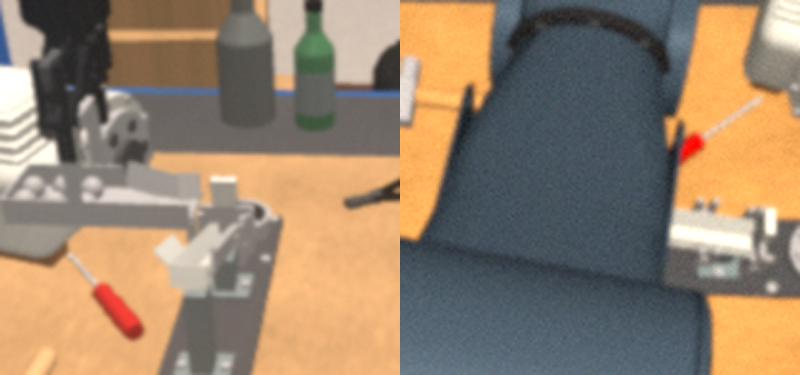

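Call:
{"name": "send_rows", "arguments": {"commands": [{"delta_pos": [0,0.2,-1],"yaw": 0.026},{"delta_pos": [0,0,-1],"yaw": 0},{"delta_pos": [0,0,-1],"yaw": 0},{"delta_pos": [0,0,-0.7],"yaw": 0},{"delta_pos": [0,0,0],"yaw": 0}]}}

```text
t: 17.52
tcp_pos: [0.7169, -0.0126, 0.228]
tool_rot: [1.0, -0.008, 0.006, 0.008]
force: [0.5, 0.2, -6.6]
finger_gap: 0.906
```

```bash
python3 st.py
```

```text
t 17.52 tcp [ 0.7169 -0.0126  0.228 ] jaw deg -90.91 z [ 0.012 -0.017 -1.   ] F [ 0.5  0.2 -6.6] gap 0.906
```

Call:
{"name": "send_rows", "arguments": {"commands": [{"delta_pos": [-0.4,-0.2,0.3],"yaw": 0},{"delta_pos": [-0.4,0,0],"yaw": 0},{"delta_pos": [-0.3,0,0],"yaw": 0},{"delta_pos": [0,0,0],"yaw": 0}]}}

```text
t: 18.02
tcp_pos: [0.7058, -0.0151, 0.2328]
tool_rot: [1.0, -0.008, 0.007, 0.009]
force: [0.2, 0.3, -6.4]
finger_gap: 0.912
```

```bash
python3 st.py
```

```text
t 18.02 tcp [ 0.7058 -0.0151  0.2328] jaw deg -90.93 z [ 0.015 -0.018 -1.   ] F [ 0.2  0.3 -6.4] gap 0.912
```

Call:
{"name": "send_rows", "arguments": {"commands": [{"delta_pos": [-0.3,0,-0.1],"yaw": 0},{"delta_pos": [-0.3,0,0],"yaw": 0},{"delta_pos": [-0.3,0,0],"yaw": 0},{"delta_pos": [0,0,0],"yaw": 0}]}}

```text
t: 18.52
tcp_pos: [0.7024, -0.0154, 0.2347]
tool_rot: [1.0, -0.009, 0.016, 0.009]
force: [1.8, 0.8, -7.2]
finger_gap: 0.91
```

```bash
python3 st.py
```

```text
t 18.52 tcp [ 0.7024 -0.0154  0.2347] jaw deg -91.04 z [ 0.032 -0.018 -0.999] F [ 1.8  0.8 -7.2] gap 0.91
```

Call:
{"name": "send_rows", "arguments": {"commands": [{"delta_pos": [-0.5,0,0.4],"yaw": 0},{"delta_pos": [-0.5,0,0.4],"yaw": 0},{"delta_pos": [-0.5,0,0.4],"yaw": 0},{"delta_pos": [0,0,0],"yaw": 0}]}}

```text
t: 19.02
tcp_pos: [0.6958, -0.0161, 0.248]
tool_rot: [1.0, -0.01, 0.028, 0.009]
force: [3.9, 0.1, -8.0]
finger_gap: 0.903
```

```bash
python3 st.py; python3 - <<'E'
from h import *
s=manip.snapshot('side'); cv2.imwrite('pics/s9.png',s)
cv2.imwrite('pics/c9.png',np.clip(cv2.resize(s[60:210,110:290],None,fx=3,fy=3,interpolation=cv2.INTER_CUBIC)*1.5,0,255).astype(np.uint8))
E
```

```text
t 19.02 tcp [ 0.6958 -0.0161  0.248 ] jaw deg -91.22 z [ 0.055 -0.019 -0.998] F [ 3.9  0.1 -8. ] gap 0.903
```

View pics/c9.png

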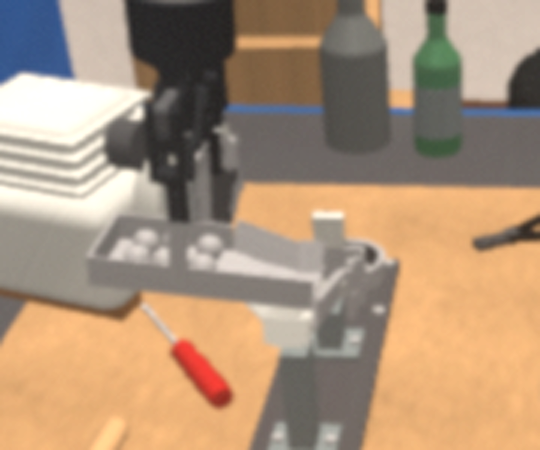

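Call:
{"name": "send_rows", "arguments": {"commands": [{"delta_pos": [0.2,0,-0.7],"yaw": 0},{"delta_pos": [-0.4,0,-0.3],"yaw": 0},{"delta_pos": [-0.6,0,0.1],"yaw": 0},{"delta_pos": [-0.6,0,0.2],"yaw": 0},{"delta_pos": [-0.6,0,0.2],"yaw": 0},{"delta_pos": [-0.6,0,0.2],"yaw": 0}]}}

```text
t: 19.82
tcp_pos: [0.6891, -0.017, 0.2512]
tool_rot: [0.998, -0.014, 0.054, 0.009]
force: [8.3, -0.1, -9.5]
finger_gap: 0.91
```

```bash
cat > tl.py <<'E'
# estimate tray tilt from tip at fence: bar from TCP
exec(open('st.py').read())
bar=s['tcp_pos']-.0305*R[:,2]; d=(bar[:2]-[.6273,-.0981])@[.9998,-.0209]+.0275
X=(bar[:2]-[.6273,-.0981])@[-.0209,-.9998]
a=np.arccos(min(1,d/.1309)); print('rail X0 %.3f d %.4f T if touching %.1f  lip z %.4f fence top %.4f'%(X-.0375,d,np.degrees(a)-37.4,bar[2]-.1309*np.sin(a),.149-.364*(X-.0375)))
E
python3 tl.py
```

```text
t 19.82 tcp [ 0.6891 -0.017   0.2512] jaw deg -91.7 z [ 0.107 -0.02  -0.994] F [ 8.3 -0.1 -9.5] gap 0.91
rail X0 -0.120 d 0.0844 T if touching 12.5  lip z 0.1815 fence top 0.1928
```

Call:
{"name": "send_rows", "arguments": {"commands": [{"delta_pos": [0,0,-0.6],"yaw": 0},{"delta_pos": [-0.2,0,-0.6],"yaw": 0},{"delta_pos": [-0.3,0,-0.3],"yaw": 0},{"delta_pos": [-0.5,0,0],"yaw": 0},{"delta_pos": [-0.6,0,0.1],"yaw": 0.005}]}}

```text
t: 20.45
tcp_pos: [0.6893, -0.0181, 0.2463]
tool_rot: [0.997, -0.015, 0.076, 0.009]
force: [10.3, -1.1, -5.1]
finger_gap: 0.913
```

```bash
python3 tl.py
```

```text
t 20.45 tcp [ 0.6893 -0.0181  0.2463] jaw deg -91.82 z [ 0.151 -0.02  -0.988] F [10.3 -1.1 -5.1] gap 0.913
rail X0 -0.119 d 0.0832 T if touching 13.1  lip z 0.1754 fence top 0.1924
```

Call:
{"name": "send_rows", "arguments": {"commands": [{"delta_pos": [-0.3,0,-0.5],"yaw": 0},{"delta_pos": [-0.5,0,-0.3],"yaw": 0},{"delta_pos": [-0.6,0,-0.1],"yaw": 0.005},{"delta_pos": [-0.6,0,0],"yaw": 0},{"delta_pos": [-0.6,0,0.1],"yaw": 0.005}]}}

```text
t: 21.08
tcp_pos: [0.684, -0.0188, 0.2494]
tool_rot: [0.994, -0.015, 0.104, 0.008]
force: [11.0, 1.3, -9.3]
finger_gap: 0.912
```

```bash
python3 tl.py
```

```text
t 21.07 tcp [ 0.684  -0.0188  0.2494] jaw deg -91.82 z [ 0.207 -0.019 -0.978] F [11.   1.3 -9.3] gap 0.912
rail X0 -0.118 d 0.0762 T if touching 17.0  lip z 0.1728 fence top 0.1921
```

Call:
{"name": "send_rows", "arguments": {"commands": [{"delta_pos": [0.2,0,-0.7],"yaw": 0},{"delta_pos": [0.1,0,-0.6],"yaw": 0},{"delta_pos": [0,0,0],"yaw": 0}]}}

```text
t: 21.45
tcp_pos: [0.6875, -0.0189, 0.2366]
tool_rot: [0.994, -0.015, 0.105, 0.008]
force: [3.7, 0.6, -5.9]
finger_gap: 0.906
```

```bash
python3 tl.py; python3 - <<'E'
from h import *
s=manip.snapshot('side'); cv2.imwrite('pics/s10.png',s)
cv2.imwrite('pics/c10.png',np.clip(cv2.resize(s[60:210,110:290],None,fx=4,fy=4,interpolation=cv2.INTER_CUBIC)*1.5,0,255).astype(np.uint8))
E
```

```text
t 21.45 tcp [ 0.6875 -0.0189  0.2366] jaw deg -91.8 z [ 0.208 -0.02  -0.978] F [ 3.7  0.6 -5.9] gap 0.906
rail X0 -0.118 d 0.0797 T if touching 15.1  lip z 0.1625 fence top 0.1921
```

View pics/c10.png

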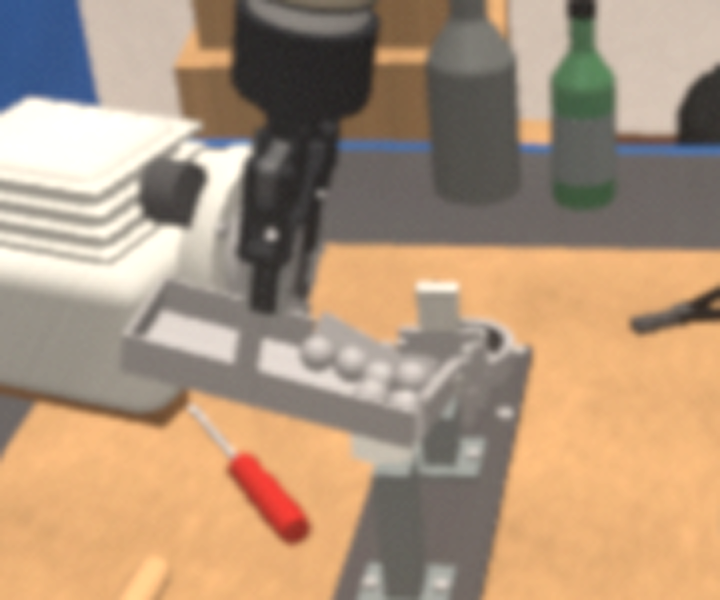

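Call:
{"name": "send_rows", "arguments": {"commands": [{"delta_pos": [-0.6,0,0],"yaw": 0.003},{"delta_pos": [-0.6,0,0],"yaw": 0.003},{"delta_pos": [-0.6,0,0],"yaw": 0.003},{"delta_pos": [-0.6,0,0],"yaw": 0.003},{"delta_pos": [-0.6,0,0],"yaw": 0.003},{"delta_pos": [-0.6,0,0],"yaw": 0.003}]}}

```text
t: 22.25
tcp_pos: [0.6761, -0.019, 0.248]
tool_rot: [0.99, -0.013, 0.138, 0.006]
force: [9.5, 0.5, -8.5]
finger_gap: 0.906
```

```bash
python3 tl.py
```

```text
t 22.25 tcp [ 0.6761 -0.019   0.248 ] jaw deg -91.58 z [ 0.274 -0.015 -0.962] F [ 9.5  0.5 -8.5] gap 0.906
rail X0 -0.118 d 0.0663 T if touching 22.2  lip z 0.1645 fence top 0.1919
```

Call:
{"name": "send_rows", "arguments": {"commands": [{"delta_pos": [-0.6,0,-0.2],"yaw": 0.003},{"delta_pos": [-0.6,0,-0.2],"yaw": 0.003},{"delta_pos": [-0.6,0,-0.1],"yaw": 0.003},{"delta_pos": [-0.6,0,-0.1],"yaw": 0.003},{"delta_pos": [-0.6,0,-0.1],"yaw": 0.003}]}}

```text
t: 22.88
tcp_pos: [0.6689, -0.0193, 0.2541]
tool_rot: [0.985, -0.013, 0.17, 0.003]
force: [10.9, 1.6, -9.4]
finger_gap: 0.912
```

```bash
python3 tl.py
```

```text
t 22.88 tcp [ 0.6689 -0.0193  0.2541] jaw deg -91.55 z [ 0.334 -0.011 -0.943] F [10.9  1.6 -9.4] gap 0.912
rail X0 -0.117 d 0.0572 T if touching 26.7  lip z 0.1651 fence top 0.1917
```

Call:
{"name": "send_rows", "arguments": {"commands": [{"delta_pos": [-0.6,0,-0.3],"yaw": 0.003},{"delta_pos": [-0.6,0,-0.3],"yaw": 0.003},{"delta_pos": [-0.6,0,-0.3],"yaw": 0.003},{"delta_pos": [-0.6,0,-0.3],"yaw": 0.003},{"delta_pos": [-0.4,0,-0.3],"yaw": 0.003}]}}

```text
t: 23.5
tcp_pos: [0.6656, -0.0199, 0.2569]
tool_rot: [0.979, -0.015, 0.203, 0.001]
force: [8.1, 0.9, -4.0]
finger_gap: 0.908
```

```bash
python3 tl.py
```

```text
t 23.5 tcp [ 0.6656 -0.0199  0.2569] jaw deg -91.67 z [ 0.398 -0.007 -0.917] F [ 8.1  0.9 -4. ] gap 0.908
rail X0 -0.116 d 0.0520 T if touching 29.2  lip z 0.1647 fence top 0.1914
```

Call:
{"name": "send_rows", "arguments": {"commands": [{"delta_pos": [0.0,-0.6,-0.1],"yaw": 0},{"delta_pos": [-0.1,-0.6,-0.2],"yaw": 0},{"delta_pos": [-0.1,-0.6,-0.2],"yaw": 0},{"delta_pos": [-0.1,-0.5,-0.1],"yaw": 0},{"delta_pos": [0,0,0],"yaw": 0}]}}

```text
t: 24.12
tcp_pos: [0.6654, -0.039, 0.2536]
tool_rot: [0.978, -0.019, 0.207, -0.005]
force: [4.6, -0.7, -7.0]
finger_gap: 0.907
```

```bash
python3 tl.py
```

```text
t 24.12 tcp [ 0.6654 -0.039   0.2536] jaw deg -92.04 z [ 0.406  0.001 -0.914] F [ 4.6 -0.7 -7. ] gap 0.907
rail X0 -0.097 d 0.0520 T if touching 29.2  lip z 0.1614 fence top 0.1843
```

Call:
{"name": "send_rows", "arguments": {"commands": [{"delta_pos": [0.18,0.25,0],"yaw": 0.05},{"delta_pos": [0.17,0.25,0],"yaw": 0.05},{"delta_pos": [0.15,0.26,0],"yaw": 0.05},{"delta_pos": [0.14,0.27,0],"yaw": 0.05},{"delta_pos": [0.12,0.28,-0.1],"yaw": 0.05},{"delta_pos": [0.1,0.28,-0.1],"yaw": 0.05},{"delta_pos": [0.08,0.28,0],"yaw": 0.05}]}}

```text
t: 25.0
tcp_pos: [0.6765, -0.0161, 0.2527]
tool_rot: [0.965, 0.154, 0.205, -0.046]
force: [5.4, 1.2, -6.4]
finger_gap: 0.906
```

```bash
python3 st.py; cat > cnr.py <<'E'
exec(open('st.py').read())
# lip corners assuming tilt T about tray y, heading = jaw-90deg
import sys
T=np.radians(float(sys.argv[1])); bar=s['tcp_pos']-.0305*R[:,2]
h=np.arctan2(R[1,1],R[0,1])-np.pi/2; H=np.array([np.cos(h),np.sin(h),0]);Y=np.array([-H[1],H[0],0]);Z=np.array([0,0,1.])
for y in(-.0375,.005):
    p=bar+H*(.104*np.cos(T)-.0795*np.sin(T))-Z*(.104*np.sin(T)+.0795*np.cos(T))+Y*y
    q=p[:2]-[.6273,-.0981]; print('lip corner rail X %.3f y %.3f z %.4f fence top %.4f'%(q@[-.0209,-.9998],q@[.9998,-.0209],p[2],.149-.364*(q@[-.0209,-.9998])))
E
python3 cnr.py 29
```

```text
t 25.0 tcp [ 0.6765 -0.0161  0.2527] jaw deg -71.53 z [ 0.382  0.152 -0.912] F [ 5.4  1.2 -6.4] gap 0.906
t 25.0 tcp [ 0.6765 -0.0161  0.2527] jaw deg -71.53 z [ 0.382  0.152 -0.912] F [ 5.4  1.2 -6.4] gap 0.906
lip corner rail X -0.096 y -0.026 z 0.1606 fence top 0.1839
lip corner rail X -0.056 y -0.012 z 0.1606 fence top 0.1693
```

Call:
{"name": "send_rows", "arguments": {"commands": [{"delta_pos": [0.1,0.2,0],"yaw": 0.05},{"delta_pos": [0.1,0.2,0],"yaw": 0.05},{"delta_pos": [0.1,0.2,0],"yaw": 0.05},{"delta_pos": [0,0,0],"yaw": 0},{"delta_pos": [0,0,0],"yaw": 0}]}}

```text
t: 25.62
tcp_pos: [0.6788, -0.0068, 0.2526]
tool_rot: [0.951, 0.228, 0.201, -0.064]
force: [4.6, 1.1, -5.7]
finger_gap: 0.91
```

```bash
python3 cnr.py 29; python3 -c "
from h import *
s=snap('side','s11')"
```

```text
t 25.62 tcp [ 0.6788 -0.0068  0.2526] jaw deg -62.62 z [ 0.352  0.214 -0.911] F [ 4.6  1.1 -5.7] gap 0.91
lip corner rail X -0.093 y -0.025 z 0.1605 fence top 0.1830
lip corner rail X -0.056 y -0.005 z 0.1605 fence top 0.1694
```

Call:
{"name": "send_rows", "arguments": {"commands": [{"delta_pos": [0.2,-0.1,0],"yaw": 0.05},{"delta_pos": [0.2,-0.1,0],"yaw": 0.05},{"delta_pos": [0.2,-0.1,0],"yaw": 0},{"delta_pos": [0.2,0,0],"yaw": 0},{"delta_pos": [0,0,0],"yaw": 0}]}}

```text
t: 26.3
tcp_pos: [0.6821, -0.0031, 0.251]
tool_rot: [0.938, 0.275, 0.193, -0.083]
force: [5.2, 1.2, -5.9]
finger_gap: 0.908
```

```bash
python3 cnr.py 29; python3 -c "
from h import *
s=snap('side','s12')
a=cv2.imread('pics/s11.png')
c=lambda s:cv2.resize(s[80:190,140:270],None,fx=3,fy=3,interpolation=cv2.INTER_CUBIC)
W=np.hstack([c(a),c(s)]);cv2.imwrite('pics/c11.png',np.clip(W*1.5,0,255).astype(np.uint8))"
```

```text
t 26.3 tcp [ 0.6821 -0.0031  0.251 ] jaw deg -56.72 z [ 0.317  0.262 -0.911] F [ 5.2  1.2 -5.9] gap 0.908
lip corner rail X -0.089 y -0.021 z 0.1589 fence top 0.1814
lip corner rail X -0.054 y 0.003 z 0.1589 fence top 0.1687
```

View pics/c11.png

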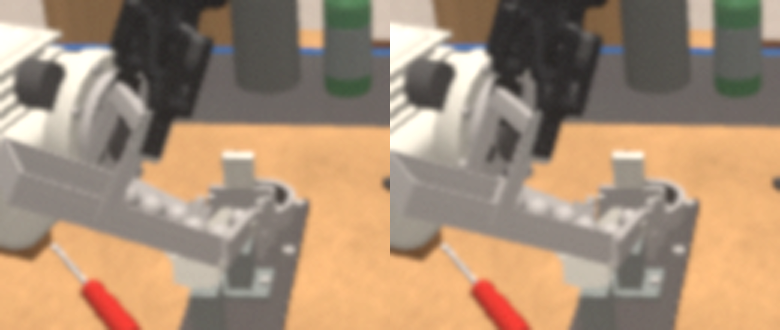

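Call:
{"name": "send_rows", "arguments": {"commands": [{"delta_pos": [0.3,-0.1,0],"yaw": 0},{"delta_pos": [0.3,-0.1,0],"yaw": 0},{"delta_pos": [0.3,-0.1,0],"yaw": 0},{"delta_pos": [0.3,0,0],"yaw": 0},{"delta_pos": [0,0,0],"yaw": 0},{"delta_pos": [0,0,0],"yaw": 0}]}}

```text
t: 27.1
tcp_pos: [0.6879, -0.0016, 0.248]
tool_rot: [0.939, 0.275, 0.186, -0.091]
force: [-1.1, 3.9, -4.7]
finger_gap: 0.912
```

```bash
python3 cnr.py 29; python3 -c "
from h import *
s=snap('side','s13'); 
a=cv2.imread('pics/s12.png');d=cv2.absdiff(s,a).max(2);d=cv2.GaussianBlur(d,(3,3),0)
ys,xs=np.where(d>25); print(len(xs), np.c_[xs,ys][::max(1,len(xs)//25)].tolist())"
```

```text
t 27.1 tcp [ 0.6879 -0.0016  0.248 ] jaw deg -56.54 z [ 0.3    0.273 -0.914] F [-1.1  3.9 -4.7] gap 0.912
lip corner rail X -0.090 y -0.015 z 0.1559 fence top 0.1819
lip corner rail X -0.055 y 0.009 z 0.1559 fence top 0.1691
2310 [[181, 0], [402, 3], [511, 6], [257, 10], [194, 14], [240, 18], [503, 22], [188, 27], [408, 31], [222, 36], [504, 40], [192, 44], [217, 47], [214, 50], [187, 54], [416, 57], [416, 62], [420, 69], [421, 75], [204, 85], [170, 95], [174, 105], [185, 112], [195, 122], [180, 131], [175, 160]]
```

Call:
{"name": "send_rows", "arguments": {"commands": [{"delta_pos": [0,0,0.4],"yaw": 0},{"delta_pos": [0,0,0.4],"yaw": 0},{"delta_pos": [0,0,0.2],"yaw": 0},{"delta_pos": [0,0,0],"yaw": 0}]}}

```text
t: 27.65
tcp_pos: [0.69, -0.0062, 0.2597]
tool_rot: [0.939, 0.276, 0.188, -0.085]
force: [0.7, 0.3, -5.8]
finger_gap: 0.909
```

```bash
python3 cnr.py 29; python3 -c "
from h import *
s=snap('side','s14'); a=cv2.imread('pics/s13.png')
c=lambda s:cv2.resize(s[80:180,150:260],None,fx=3.6,fy=3.6,interpolation=cv2.INTER_CUBIC)
W=np.hstack([c(a),c(s)]);cv2.imwrite('pics/c12.png',np.clip(W*1.5,0,255).astype(np.uint8))
# bright blobs in tray
g=cv2.resize(cv2.cvtColor(s,cv2.COLOR_BGR2GRAY)[130:170,170:240],None,fx=8,fy=8,interpolation=cv2.INTER_CUBIC)
c=cv2.HoughCircles(g,cv2.HOUGH_GRADIENT,1,30,param1=60,param2=14,minRadius=22,maxRadius=42)
print(None if c is None else (c[0]/8+[170,130,0]).round(1).tolist())"
```

```text
t 27.65 tcp [ 0.69   -0.0062  0.2597] jaw deg -56.54 z [ 0.306  0.263 -0.915] F [ 0.7  0.3 -5.8] gap 0.909
lip corner rail X -0.086 y -0.013 z 0.1677 fence top 0.1803
lip corner rail X -0.051 y 0.011 z 0.1677 fence top 0.1676
[[232.4, 145.2, 3.1]]
```

Call:
{"name": "send_rows", "arguments": {"commands": [{"delta_pos": [0.2,0,0],"yaw": 0.06},{"delta_pos": [-0.2,0,0],"yaw": -0.06},{"delta_pos": [0.2,0,0],"yaw": 0.06},{"delta_pos": [-0.2,0,0],"yaw": -0.06},{"delta_pos": [0,0,0],"yaw": 0}]}}

```text
t: 28.32
tcp_pos: [0.6908, -0.0075, 0.2599]
tool_rot: [0.938, 0.277, 0.189, -0.083]
force: [-0.6, -0.4, -3.7]
finger_gap: 0.907
```

```bash
python3 cnr.py 29; python3 -c "
from h import *
F=[]
for i in range(6): snap('side','s15'); F.append(manip.sense()['force'])
print(np.mean(F,0).round(2))"
```

```text
t 28.32 tcp [ 0.6908 -0.0075  0.2599] jaw deg -56.5 z [ 0.308  0.261 -0.915] F [-0.6 -0.4 -3.7] gap 0.907
lip corner rail X -0.085 y -0.012 z 0.1678 fence top 0.1798
lip corner rail X -0.050 y 0.012 z 0.1678 fence top 0.1671
[ 0.12  0.39 -3.71]
```

Call:
{"name": "send_rows", "arguments": {"commands": [{"delta_pos": [0,0,2],"yaw": 0},{"delta_pos": [0,0,3],"yaw": 0},{"delta_pos": [-1.5,2,0],"yaw": 0.05},{"delta_pos": [-2.5,2.8,0],"yaw": 0.1},{"delta_pos": [-2.5,2.8,0],"yaw": 0.1},{"delta_pos": [-2.5,2.8,0],"yaw": 0.1},{"delta_pos": [-2.5,2.8,0],"yaw": 0.1},{"delta_pos": [-2.5,2.8,0],"yaw": 0.1},{"delta_pos": [-2.5,2.8,0],"yaw": 0.1},{"delta_pos": [-2.5,2.8,0],"yaw": 0.1}]}}

```text
t: 29.88
tcp_pos: [0.4812, 0.2202, 0.3005]
tool_rot: [0.761, 0.616, 0.134, -0.155]
force: [0.7, -0.2, -3.6]
finger_gap: 0.909
```

```bash
python3 st.py; python3 - <<'E'
from h import *
s=snap('side','s16');t=snap('top','t16')
c=lambda m,x,y,w,h,k:cv2.resize(m[y:y+h,x:x+w],None,fx=k,fy=k,interpolation=cv2.INTER_CUBIC)
W=np.zeros((600,800,3),np.uint8)
W[:300,:800]=c(t,240,130,160,60,5)
W[305:600,:395]=c(s,185,125,79,59,5)
W[305:600,400:800]=c(s,130,100,200,148,2)[:295]
cv2.imwrite('pics/c13.png',np.clip(W*1.5,0,255).astype(np.uint8))
E
```

```text
t 29.88 tcp [0.4812 0.2202 0.3005] jaw deg -11.21 z [ 0.014  0.401 -0.916] F [ 0.7 -0.2 -3.6] gap 0.909
```

View pics/c13.png

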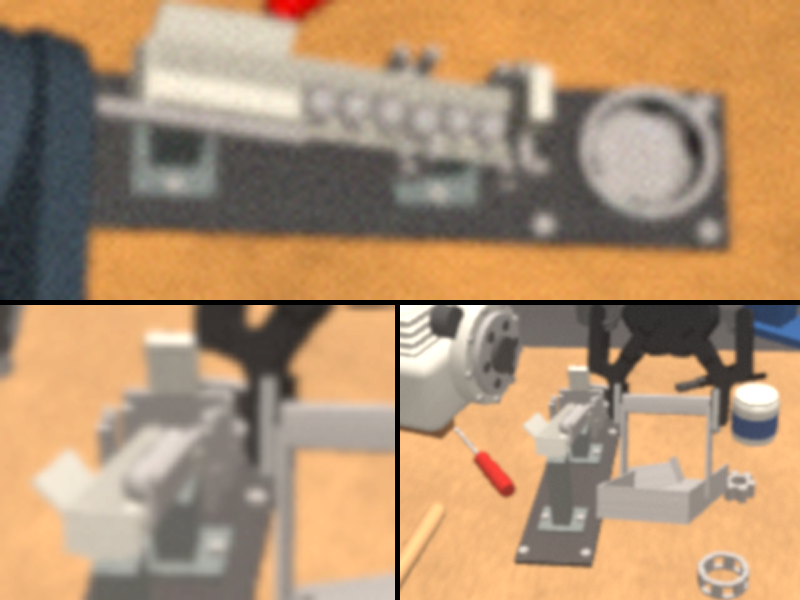

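Call:
{"name": "send_rows", "arguments": {"commands": [{"delta_pos": [-1.2,1.6,-3],"yaw": 0.02},{"delta_pos": [-1.2,1.6,-4],"yaw": 0.02},{"delta_pos": [-0.8,1.6,-4],"yaw": 0},{"delta_pos": [-0.2,0.2,-3],"yaw": 0},{"delta_pos": [0,0,-1.5],"yaw": 0},{"delta_pos": [0,0,0],"yaw": 0}]}}

```text
t: 30.72
tcp_pos: [0.4389, 0.2747, 0.1401]
tool_rot: [0.745, 0.634, 0.13, -0.158]
force: [0.9, -0.4, -3.9]
finger_gap: 0.908
```

```bash
python3 st.py
```

```text
t 30.73 tcp [0.4389 0.2747 0.1401] jaw deg -8.37 z [-0.006  0.401 -0.916] F [ 0.9 -0.4 -3.9] gap 0.908
```

Call:
{"name": "send_rows", "arguments": {"commands": [{"delta_pos": [0.6,0,-1],"yaw": 0},{"delta_pos": [0,0,-1],"yaw": 0},{"delta_pos": [0,0,-1],"yaw": 0},{"delta_pos": [0,0,-0.5],"yaw": 0},{"delta_pos": [0,0,0],"yaw": 0}]}}

```text
t: 31.35
tcp_pos: [0.4489, 0.2744, 0.1052]
tool_rot: [0.745, 0.634, 0.134, -0.156]
force: [0.5, -0.6, -3.3]
finger_gap: 0.91
```

```bash
python3 st.py
```

```text
t 31.35 tcp [0.4489 0.2744 0.1052] jaw deg -8.47 z [ 0.002  0.402 -0.916] F [ 0.5 -0.6 -3.3] gap 0.91
```

Call:
{"name": "send_rows", "arguments": {"commands": [{"delta_pos": [0,0,-0.4],"yaw": 0},{"delta_pos": [0,0,-0.5],"yaw": 0},{"delta_pos": [0.1,0.5,-0.6],"yaw": 0},{"delta_pos": [0.1,0.6,-0.6],"yaw": 0},{"delta_pos": [0.1,0.6,-0.6],"yaw": 0},{"delta_pos": [0.1,0.6,-0.6],"yaw": 0}]}}

```text
t: 32.1
tcp_pos: [0.4537, 0.3028, 0.0785]
tool_rot: [0.746, 0.632, 0.139, -0.16]
force: [-2.0, -2.1, 10.0]
finger_gap: 0.907
```

```bash
python3 st.py
```

```text
t 32.1 tcp [0.4537 0.3028 0.0785] jaw deg -8.68 z [ 0.005  0.415 -0.91 ] F [-2.  -2.1 10. ] gap 0.907
```

Call:
{"name": "send_rows", "arguments": {"commands": [{"delta_pos": [0.1,0.4,-0.6],"yaw": 0},{"delta_pos": [0.1,0.4,-0.5],"yaw": 0},{"delta_pos": [0,0.3,-0.4],"yaw": 0},{"delta_pos": [0,0.2,-0.3],"yaw": 0}]}}

```text
t: 32.6
tcp_pos: [0.4553, 0.3204, 0.0671]
tool_rot: [0.745, 0.631, 0.143, -0.164]
force: [-3.7, -3.0, 12.4]
finger_gap: 0.909
```

```bash
python3 st.py
```

```text
t 32.6 tcp [0.4553 0.3204 0.0671] jaw deg -8.63 z [ 0.006  0.425 -0.905] F [-3.7 -3.  12.4] gap 0.909
```

Call:
{"name": "send_rows", "arguments": {"commands": [{"delta_pos": [0,0.1,-0.4],"yaw": 0},{"delta_pos": [0,0,-0.3],"yaw": 0}]}}

```text
t: 32.85
tcp_pos: [0.4547, 0.3216, 0.0663]
tool_rot: [0.743, 0.632, 0.146, -0.164]
force: [-6.0, -8.8, 20.4]
finger_gap: 0.908
```

Call:
{"name": "send_rows", "arguments": {"commands": [{"delta_pos": [0,0,0],"yaw": 0},{"delta_pos": [0,0,0],"yaw": 0},{"delta_pos": [0,0,0],"yaw": 0},{"delta_pos": [0,0,0],"yaw": 0}], "grip": -1}}

```text
t: 33.35
tcp_pos: [0.4537, 0.3223, 0.067]
tool_rot: [0.743, 0.632, 0.146, -0.165]
force: [-1.1, -0.9, 0.1]
finger_gap: 1.0
```

```bash
python3 st.py; python3 -c "
from h import *
snap('side','s17')"
```

```text
t 33.35 tcp [0.4537 0.3223 0.067 ] jaw deg -8.44 z [ 0.008  0.43  -0.903] F [-1.1 -0.9  0.1] gap 1.0
```

Call:
{"name": "send_rows", "arguments": {"commands": [{"delta_pos": [0,0,0.5],"yaw": 0},{"delta_pos": [0,0,0.7],"yaw": 0},{"delta_pos": [0,0,0.7],"yaw": 0},{"delta_pos": [0,0,0.7],"yaw": 0},{"delta_pos": [0,0,0.7],"yaw": 0}]}}

```text
t: 34.02
tcp_pos: [0.4549, 0.3226, 0.1021]
tool_rot: [0.743, 0.631, 0.147, -0.165]
force: [0.2, -0.1, 0.2]
finger_gap: 1.0
```

```bash
python3 st.py; python3 -c "
from h import *
snap('side','s18'); a=cv2.imread('pics/s17.png');s=cv2.imread('pics/s18.png')
d=cv2.absdiff(a,s).max(2); print('tray region change', (d[315:384,230:310]>30).sum())"
```

```text
t 34.02 tcp [0.4549 0.3226 0.1021] jaw deg -8.53 z [ 0.01   0.431 -0.902] F [ 0.2 -0.1  0.2] gap 1.0
tray region change 0
```

Free with the tray undisturbed. Retreat well clear, then check.

Call:
{"name": "send_rows", "arguments": {"commands": [{"delta_pos": [0,0,2],"yaw": 0},{"delta_pos": [0,0,4],"yaw": 0},{"delta_pos": [0,0,4],"yaw": 0},{"delta_pos": [0,0,4],"yaw": 0},{"delta_pos": [-1.5,3.5,2],"yaw": 0},{"delta_pos": [-1.5,4,2],"yaw": 0},{"delta_pos": [-1.5,4,0],"yaw": 0},{"delta_pos": [-1.5,4,0],"yaw": 0},{"delta_pos": [-1,4,0],"yaw": 0},{"delta_pos": [0,0,0],"yaw": 0}]}}

```text
t: 35.33
tcp_pos: [0.3856, 0.5221, 0.2942]
tool_rot: [0.745, 0.629, 0.153, -0.162]
force: [0.9, -0.7, -1.2]
finger_gap: 0.999
```

```bash
python3 st.py; python3 - <<'E'
from h import *
t=np.mean([manip.snapshot('top') for _ in range(3)],0).astype(np.uint8); s=np.mean([manip.snapshot('side') for _ in range(3)],0).astype(np.uint8)
cv2.imwrite('pics/te.png',t);cv2.imwrite('pics/se.png',s)
# tray silhouette: bright pixels on the black mat, side & top
for n,m,(x0,y0,x1,y1) in(('top',t,(115,185,205,245)),('side',s,(225,265,320,378))):
    b=m[y0:y1,x0:x1].astype(int); k=((b.min(2)>75)&(b[...,2]-b[...,0]<30)).astype(np.uint8)
    cs,_=cv2.findContours(k,cv2.RETR_EXTERNAL,cv2.CHAIN_APPROX_SIMPLE); c=max(cs,key=cv2.contourArea)
    p=c[:,0]+[x0,y0]; r=cv2.minAreaRect(p.astype(np.float32)); print(n,cv2.contourArea(c),np.round(r[0],1),np.round(r[1],1),round(r[2],1), cv2.approxPolyDP(p.reshape(-1,1,2),2.5,True)[:,0].tolist())
# balls in the groove: same measure vs t16
g=cv2.cvtColor(t,cv2.COLOR_BGR2GRAY);g2=cv2.cvtColor(cv2.imread('pics/t16.png'),cv2.COLOR_BGR2GRAY)
print('rail diff',cv2.GaussianBlur(cv2.absdiff(g,g2),(3,3),0)[135:180,265:395].max())
E
```

```text
t 35.33 tcp [0.3856 0.5221 0.2942] jaw deg -8.97 z [ 0.023  0.434 -0.901] F [ 0.9 -0.7 -1.2] gap 0.999
top 1195.5 [166.4 215.5] [57.1 28.3] 12.3 [[142, 201], [136, 223], [191, 234], [194, 221], [173, 206], [158, 205], [157, 199]]
side 2813.5 [274.7 310.8] [44.6 82.6] 7.7 [[278, 271], [269, 282], [256, 283], [257, 308], [249, 340], [250, 346], [288, 354], [296, 320], [297, 273], [293, 273], [290, 298], [285, 294], [287, 277]]
rail diff 27
```

```bash
python3 - <<'E'
from h import *
h=np.radians(-98.9);hx=np.array([np.cos(h),np.sin(h)]);hy=np.array([-hx[1],hx[0]]);c=np.array([.453,.318])
for nm,q,z,l in(('rear R rim',(136,223),.033,(-.061,-.0375)),('rear L rim',(142,201),.033,(-.061,.0375)),('nose R',(191,234),.02,(.112,-.0375))):
    p=onz('top',*q,z)[:2]-c; print(nm,'mat frame',np.round([p@hx,p@hy],4),'tray-local nominal',l)
# side-view prediction of the flat tray at estimated pose (from the top view): tri rear corners' heights
print('tri rearL rim',tri((142,201),(249,340)),'bar ends z: top->side')
p=[(136,223),(142,201),(191,234)]
w=[onz('top',*q,.033) for q in p[:2]]
for x,zz in zip(w,(0,0)): print(P('side',x),P('side',[x[0],x[1],.005]))
n=onz('top',191,234,.012); print('nose tip in side',P('side',n))
a=cv2.GaussianBlur(cv2.imread('pics/te.png',0),(5,5),0);b=cv2.GaussianBlur(cv2.imread('pics/t16.png',0),(5,5),0)
d=cv2.absdiff(a,b)[135:180,265:395]; ys,xs=np.where(d>12); print(len(xs),np.c_[xs+265,ys+135][:20].tolist())
# brightness peaks along the ball row
for im in(a,b): print([int(im[150+round((u-304)*.13),u]) for u in range(298,345)])
E
```

```text
rear R rim mat frame [-0.0575 -0.0361] tray-local nominal (-0.061, -0.0375)
rear L rim mat frame [-0.0555  0.0301] tray-local nominal (-0.061, 0.0375)
nose R mat frame [ 0.1043 -0.039 ] tray-local nominal (0.112, -0.0375)
tri rearL rim (array([0.49663731, 0.37230385, 0.01905002]), np.float64(0.005949764444930507)) bar ends z: top->side
[[289.07690116 341.63527103]] [[288.45273592 350.5017261 ]]
[[253.5100855  334.01818557]] [[253.68222713 342.8953279 ]]
nose tip in side [[300.61952837 282.15027161]]
4399 [[265, 135], [266, 135], [267, 135], [268, 135], [269, 135], [270, 135], [271, 135], [272, 135], [273, 135], [274, 135], [275, 135], [276, 135], [277, 135], [278, 135], [279, 135], [280, 135], [281, 135], [282, 135], [283, 135], [284, 135]]
[120, 111, 100, 93, 93, 98, 101, 99, 95, 89, 87, 92, 98, 101, 98, 92, 87, 87, 92, 97, 100, 97, 91, 87, 87, 92, 98, 100, 97, 91, 87, 89, 95, 98, 98, 93, 89, 89, 93, 98, 99, 93, 81, 65, 53, 50, 54]
[144, 134, 121, 114, 114, 119, 122, 120, 114, 108, 106, 112, 119, 122, 119, 112, 107, 106, 112, 118, 121, 117, 110, 105, 106, 112, 120, 121, 117, 110, 106, 108, 114, 119, 119, 114, 108, 107, 111, 117, 119, 114, 99, 80, 66, 62, 66]
```

```bash
python3 -c "
from h import *
print(manip.sign_off())"
```

```text
the job is handed in; nothing more can be done
None
```

The job is handed in at about 35 s of the 72 s. As far as my pictures show, every goal was met, but two end checks rest on indirect evidence.

**What I did**
- I moved the stop plate from the upper to the lower guides and pressed it down until it stopped.
- The moves allow no tilt, so I held the tray by the ends of its bar and pushed its nose square against the guide rail's inner face. It tipped to about 29 degrees, with the rail acting as a gate for the balls.
- I slid the nose down over the hopper and opened the gap by turning the tray. The balls bridged at the nose and came free when I rocked it.
- I set the empty tray back on its mat, let go and moved the arm clear.

**What the last checks showed**
- **Balls:** six lie in single file against the stop, seen in the top view after pouring. The six brightness peaks were still in the same places in the final picture. The load on the wrist fell by about 2.6 N on release, which matches six balls.
- **Stop plate:** it looks seated in the lower guides from above. Its depth I know only from the arm stopping at the expected height (within about 1 mm), with no clear contact force.
- **Tray:** it sits within about 1 cm of the mat's centre. It stayed put as the fingers withdrew.
- **Level:** I did not measure this directly. The tray's rear edge showed about 3 pixels lower in the side view than the top view predicted, which I put down to mask error. Nothing is under the tray.
- **Cage, inner race and tin:** I did not measure these at the end, but the arm never came near them.

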